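# Start a board test with the touch-free switch

### The arm

A 6-joint arm with a two-finger parallel gripper is mounted at the origin on the work surface. World frame = base frame: x ahead of the robot, y to its left, z up, the work surface at z = 0. Lengths are in m, angles in degrees, forces in N, time in s.
With the tool pointing down it reaches from about 0.25 to 0.725 m from the base axis. Payload 9.7 kg.
Tool frame: the origin (TCP) lies between the finger pads, 19 mm behind the fingertips; this is the grasp point; z points along the fingers, y is the line along which they close (so a half turn about z gives the same grasp; the last joint's range is limited). The gripper opens to 85 mm and grips with 20 to 120 N. Pads are 22 mm wide; open, the fingers measure 114 mm over their backs; the gripper's body (76 mm by 85 mm) begins 54 mm behind the grasp point. The pads swing forward as they close: fully open they stand 13 mm farther back than shut.
Start: joints at [-67.208, 4.979, 10.078, 95.1, 0, 90], TCP at [0.213, -0.507, 0.25] pointing down, gripper open.
Joint ranges: [-179.16, 179.16], [-48.56, 103.87], [-65.8, 70.77], [-126.05, 130.52], [-82.76, 87.17], [-180, 180]. Speed limits (degrees/s): [127.2, 127.2, 147.25, 180, 180, 180].

### API

Orientations are given as [roll, pitch, yaw] about the fixed x, y, z axes, in that order (R = Rz(yaw) Ry(pitch) Rx(roll)).
In Python, from workcell import bot, viewer, finder gives the robot as it stands. The module is installed in compiled form; this text tells all that it offers.
- The arm moves only by the shell command python3 -m inch 'ROWS' [FORCE]. ROWS is JSON, a list that holds one entry, the list of rows, each a list of 7 numbers: the opening in per cent of the stroke, from 0 (shut) to 100 (fully open), then the shift along the tool's x, y, z in mm, then the turn, a rotation vector about the tool's x, y, z in degrees. In form: [[[grip, tx, ty, tz, ax, ay, az], ...]]. A call has 1 to 8 rows; each row shifts and turns the commanded pose from where the row before left it, along the tool's axes as they then stand; what a row does not reach is not made up. A row lasts 1/8 s, in which the tool goes at most 62.5 mm and 10.7 degrees, less where a joint would pass 70% of its speed; a pose out of reach is approached as far as the arm can. A call with a gripper value outside its range is refused whole. The fingers move at their own pace and stop on an object; FORCE is the grip in N (left out, the last holds). Time passes only in rows, so rows that do not move let the fingers close. It gives the time, the measured TCP pose, the force, the opening and the grip force at its end, in the units of the state.
- bot.get_obs(): the state, without advancing time (a new reading comes with each control period).
- viewer.camera(name): name is "side" or "top" or "wrist"; returns a dict with "pixels" (400x640x3 uint8, red, green, blue), "vfov" (degrees; the focal length in pixels is half the picture's height over the tangent of half this angle, whatever the lens; pixels are square), "cx", "cy" (the principal point, pixels), "R" (3x3) and "t" (3): a world point X has camera coordinates R X + t. Camera axes: x right, y down, z forward; pixel columns grow to the right and rows downward; lengths in m; the calibration is good to about 2 mm. A picture is of the moment at which its call begins. There is no depth.
- bot.job_done(): hands the job in; it is judged then, once.
Trained networks look in the newest picture that a camera, given by its name, has taken for a name from the list of things; names that differ only in an ending like _2 or _b are one class to them, and where a whole thing is asked for, a point or a joint stands for the part that bears it (a point fixed in the world has none). Each returns a list of dicts, best first, with "conf" (0 to 1); they miss things now and then, are a little off and sometimes report something else, mostly with a low value. They report only what shows in the picture. A call takes as long as a camera call.
- finder.outline_of(camera, thing): "pixels" (400x640 bool, what is visible of it) and "extent" ([centre column, centre row, width, height] in pixels, round what is visible of it).
- finder.mark_of(camera, thing): "position" ([column, row] in pixels: a listed point, or the origin of a listed thing).
The state is a dict: "time": time; "q": joint angles; "qd": joint speeds; "joint_efforts": joint torques, N m; "ee_pos": TCP position; "tcp_rot": TCP orientation; "wrist_force": force on the tool from outside, world axes, zero at the start; "torque": the same for the moment, N m; "opening": finger opening in m; "grasp_force": force on a finger pad.
Only numpy, scipy, OpenCV 4.12 (cv2) and the standard library are available. Lean on these libraries where they do the work, as an engineer would, in place of code of your own. Each camera call takes 0.05 s, during which the arm holds its last target. There are 200 camera calls.

### The job

With the fingertips, push the test fixture's sliding nest by its front face fully home under the probes, then point straight down at the round touch-free start switch: hold the closed fingertips centred about 3 cm above its top without touching it, for two seconds, and draw the hand well clear. Do not bring the fingertips over the square abort switch, touch either switch or the circuit board in the nest, or disturb the other things on the bench.

Things in the scene. Friction and masses are not known exactly. Their poses are not given: they have to be found in the camera images.
- fixture: Test fixture fixed to the bench, turned up to 0.2 rad. Origin: on the bench, 100 mm behind its base's front edge; x points into it (the push direction), z up. Black base 240 x 160 mm, 18 high (x -100 to +140), side rails to 40 high. Over x 0 to +123 mm two columns carry a crosshead (top 166 mm high) and clear probe plate (underside 144), with pins down to 104.
- nest_front (a point): Centre of the sliding nest's flat upright front face, 36.5 mm above the bench; axes as the fixture's: +x is the push direction, square to the face. The face is 118 mm wide, 18.5 to 54.5 mm above the bench. The nest is an aluminium slab 190 mm long between the rails; when out it juts up to 60 mm from the base, with free bench before and below it.
- nest (a joint): Slide of the nest, in m: 0 = fully out towards the robot, 0.060 = fully home, against the stop, with its front face flush with the front edge of the black base. Starts 0 to 0.020. Needs about 2.5 N plus a little drag to push, and stays where it is left.
- board_centre (a point): Green circuit board 60 x 45 mm, 3 mm thick (6 mm over its metal can), fixed on top of the nest; this point, the centre of its underside, lies 145 mm behind the nest's front face and 57.5 mm above the bench. Not to be touched.
- start_switch: The start switch: round grey drum, 68 mm across, 50 mm high, standing loose on the bench (about 0.45 kg), with a round white window in a round black ring on top. Origin: centre of its underside. Stands left or right of the fixture; the square switch stands on the other side.
- start_face (a point): Centre of the round start switch's top, 50 mm above the bench, z up. The sensor sees a closed hand that points down from above it, with the point between the fingers over this centre.
- abort_switch: The abort switch: square grey box, 68 x 68 mm, 50 mm high, loose on the bench (about 0.45 kg), with a square white window in a square black frame on top. Origin: centre of its underside. Not to be used.
- abort_face (a point): Centre of the square abort switch's top, 50 mm above the bench.
- module_tray: Bystander: black pocket tray of small blue modules, 120 x 160 mm, 16 mm high, loose, left of the fixture and far from the robot. Origin: centre of its underside.
- parts_bin: Bystander: open blue bin of black parts, 120 x 110 mm, 50 mm high, loose, right of the fixture and far from the robot. Origin: centre of its underside.
- screwdriver: Bystander: screwdriver with black handle, 170 mm long, lying loose nearer the robot, on the right, roughly across the bench. Origin: under its middle; x along its length.

How it is judged (in metres and radians):
On the way, in this order (a step that is already met when the one before it is completed fails the run):
1. the nest is pushed fully home (within 5 mm of the stop) (value of joint nest above 0.055 m), for 0.2 s.
2. the tool point stays over the centre of the round start switch (within 22 mm sideways, 22 to 85 mm above its top) without touching, for 1.5 s (horizontal distance between the grasp point and start_face below 0.022 m and z of the grasp point in the frame of start_face between 0.022 and 0.085 m and value of joint nest above 0.055 m), for 1.5 s.
At the end, for the whole second after the job is handed in: The nest is within 5 mm of its stop, the tool point is more than 100 mm from the tops of both switches, the switches stand within 6 mm and the bystanders within 15 mm of where they started, all at rest (value of joint nest above 0.055 m and distance between the grasp point and start_face above 0.1 m and distance between the grasp point and abort_face above 0.1 m and distance of each of start_switch, abort_switch from where it was at the start of the episode below 0.006 m and distance of each of module_tray, parts_bin, screwdriver from where it was at the start of the episode below 0.015 m and linear speed of each of start_switch, abort_switch, module_tray, parts_bin, screwdriver below 0.02 m/s); the robot touches nothing.
It fails at once if either switch is touched by the robot (contact force between any of the fingers, the arm and start_switch above 0.3 N or contact force between any of the fingers, the arm and abort_switch above 0.3 N).
It fails at once if either switch is moved or lifted more than 6 mm (distance of any of start_switch, abort_switch from where it was at the start of the episode above 0.006 m).
It fails at once if the tool point comes low over the square abort switch (within 35 mm sideways, less than 85 mm above its top) (horizontal distance between the grasp point and abort_face below 0.035 m and z of the grasp point in the frame of abort_face below 0.085 m).
It fails at once if the circuit board in the nest is touched (contact force between any of the fingers, the arm and nest_c1 above 0.5 N).
It fails at once if a bystander is moved or lifted more than 15 mm (distance of any of module_tray, parts_bin, screwdriver from where it was at the start of the episode above 0.015 m).
It also fails if it takes over 48 s, if anything falls off the work surface, if the arm or the gripper's body presses on something with over 40 N, if the wrist force passes 120 N, or if a joint passes its speed limit or range.

## Working session

There is one attempt and no reset: what is moved stays moved. The work goes in short steps, Python scripts to look and compute and a shell command to move; the robot and the scene stay as the last step left them, time stands still between calls to the robot, and variables do not carry over. Pictures are saved under pics/ and viewed, at most 10 in all, crops included, and the job is handed in when it is done.

```bash
mkdir -p pics; cat > h.py <<'E'
import numpy as np, cv2
from workcell import bot, viewer, finder
def ray(c,px,z):
    f=200/np.tan(np.radians(c["vfov"])/2)
    d=np.array([(px[0]-c["cx"])/f,(px[1]-c["cy"])/f,1.])
    R=np.array(c["R"]);t=np.array(c["t"]);o=-R.T@t;w=R.T@d
    return o+w*(z-o[2])/w[2]
Z=dict(fixture=0,nest_front=.0365,board_centre=.0575,start_switch=0,start_face=.05,abort_switch=0,abort_face=.05,module_tray=0,parts_bin=0,screwdriver=0)
E
python3 - <<'E'
from h import *
for n in ("top","side"):
    c=viewer.camera(n);cv2.imwrite(f"pics/{n}0.png",c["pixels"][:,:,::-1])
    print(n,c["vfov"],(-np.array(c["R"]).T@c["t"]).round(3))
    for k,z in Z.items():
        for m in finder.mark_of(n,k)[:2]:
            print(k,round(m["conf"],2),np.round(m["position"],1),ray(c,m["position"],z).round(4))
s=bot.get_obs();print(s["ee_pos"],s["tcp_rot"],s["opening"],s["time"],s["wrist_force"])
E
```

```text
top 50.450908958329904 [0.307 0.008 1.06 ]
fixture 0.67 [336.9 164.5] [ 0.6409 -0.0391  0.    ]
fixture 0.61 [420.3 191.2] [ 0.5567 -0.2488  0.    ]
nest_front 0.83 [340.8 219.5] [ 0.4885 -0.0381  0.0365]
board_centre 0.89 [333.6 163.8] [ 0.625  -0.0286  0.0575]
start_switch 0.8 [423.1 191.2] [ 0.5563 -0.256   0.    ]
start_switch 0.52 [335.6 164.5] [ 0.641  -0.0358  0.    ]
start_face 0.81 [424.7 189.3] [ 0.5491 -0.248   0.05  ]
start_face 0.27 [420.6 192.6] [ 0.5413 -0.2371  0.05  ]
abort_switch 0.9 [217.9 217.9] [0.5174 0.2713 0.    ]
abort_face 0.77 [217.4 210.9] [0.5248 0.26   0.05  ]
abort_face 0.42 [335.6 162.4] [ 0.6307 -0.0341  0.05  ]
module_tray 0.91 [182.9 154.5] [0.6918 0.3619 0.    ]
module_tray 0.63 [452.9 137.4] [ 0.6976 -0.3502  0.    ]
parts_bin 0.63 [452.  134.3] [ 0.7063 -0.3489  0.    ]
screwdriver 0.62 [406.8 292.3] [ 0.3049 -0.1891  0.    ]
side 47.58928584288333 [ 0.5   -0.929  0.713]
fixture 0.69 [371.3 218.8] [ 0.6408 -0.0293  0.    ]
nest_front 0.8 [310.  207.1] [ 0.4868 -0.0197  0.0365]
board_centre 0.96 [366.6 203. ] [ 0.6256 -0.0392  0.0575]
board_centre 0.58 [370.7 217.9] [ 0.6285 -0.0984  0.0575]
start_switch 0.92 [339.5 283.8] [ 0.5461 -0.2484  0.    ]
abort_switch 0.88 [319.  159.7] [0.5164 0.2713 0.    ]
abort_switch 0.32 [369.4 220.5] [ 0.6352 -0.0359  0.    ]
abort_face 0.57 [325.  146.7] [0.5352 0.2618 0.05  ]
module_tray 0.57 [373.1 145.2] [0.6929 0.3515 0.    ]
parts_bin 0.96 [419.1 316. ] [ 0.6973 -0.3428 -0.    ]
screwdriver 0.88 [226.9 265.7] [ 0.2972 -0.1801  0.    ]
[ 0.21306416 -0.50705887  0.24997234] [-1.79999855e+02 -2.39081067e-04  2.27919154e+01] 0.08559404329575696 1.1 [-1.00807066 -0.65202353  0.07448575]
```

View pics/top0.png

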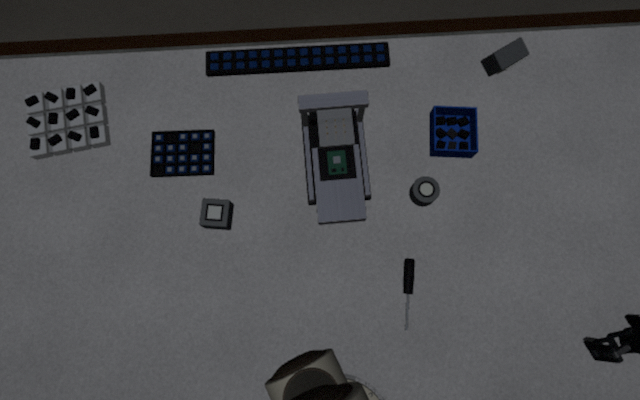

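View pics/side0.png

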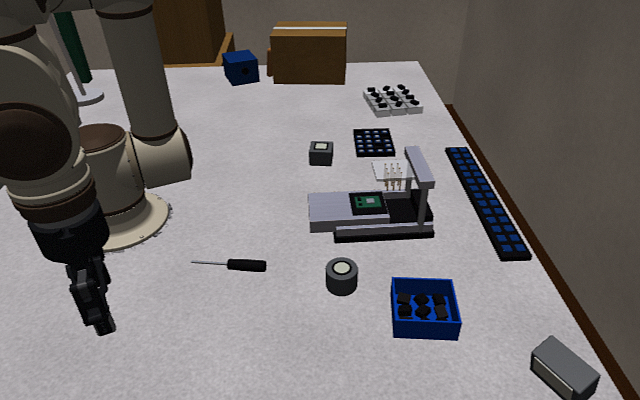

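Both views agree. The round start switch is on the right at top (425,190), the square abort on the left at (216,212), and the nest's front edge runs from (318,222) to (366,219). Next I'll refine the yaw and the switch centre.

```bash
python3 - <<'E'
from h import *
for n in ("top","side"):
    c=viewer.camera(n);im=c["pixels"][:,:,::-1].copy()
    for k in ("nest_front","start_switch","start_face"):
        o=finder.outline_of(n,k)
        if not o: print(n,k,"none");continue
        o=o[0];m=o["pixels"].astype(np.uint8);print(n,k,round(o["conf"],2),np.round(o["extent"],1))
        cs=max(cv2.findContours(m,0,2)[0],key=cv2.contourArea)
        if k=="nest_front": r=cv2.boxPoints(cv2.minAreaRect(cs));print([ (p.round(1).tolist(),ray(c,p,.0545).round(4).tolist()) for p in r])
    # white window of start switch
    u,v=(425,190) if n=="top" else (342,268)
    g=cv2.cvtColor(im,6)[v-20:v+20,u-20:u+20];cc,lab,st,ce=cv2.connectedComponentsWithStats((g>(g.max()*.8)).astype(np.uint8))
    for i in range(1,cc):
        if st[i,4]>25:p=ce[i]+[u-20,v-20];print("window",n,p,st[i],ray(c,p,.05).round(4))
    if n=="top": A=cv2.resize(im[80:240,285:445],(600,600),interpolation=cv2.INTER_CUBIC);cv2.imwrite("pics/cropt.png",cv2.convertScaleAbs(A,alpha=1.8))
    else: A=cv2.resize(im[140:300,295:445],(560,600),interpolation=cv2.INTER_CUBIC);cv2.imwrite("pics/crops.png",A)
E
```

```text
top nest_front 0.79 [338.6 183.1  54.6  81.1]
[([309.0, 147.10000610351562], [0.6729, 0.0299, 0.0545]), ([358.79998779296875, 141.8000030517578], [0.6796, -0.0952, 0.0545]), ([367.20001220703125, 219.89999389648438], [0.4805, -0.1005, 0.0545]), ([317.29998779296875, 225.1999969482422], [0.4746, 0.0198, 0.0545])]
top start_switch 0.8 [423.9 190.6  26.6  30.7]
top start_face 0.77 [424.  190.9  28.4  32.3]
window top [425.02721893 188.18698225] [  0   0  40  40 845] [ 0.5518 -0.2491  0.05  ]
window top [426.07476636 188.72897196] [ 16  13  11  12 107] [ 0.5503 -0.2515  0.05  ]
side nest_front 0.71 [426.  307.5  70.   62.6]
[([389.70001220703125, 338.5], [0.6214, -0.4338, 0.0545]), ([391.29998779296875, 276.5], [0.6473, -0.2862, 0.0545]), ([462.20001220703125, 278.29998779296875], [0.787, -0.2983, 0.0545]), ([460.70001220703125, 340.29998779296875], [0.7427, -0.4434, 0.0545])]
side start_switch 0.71 [343.7 275.4  37.6  40.8]
side start_face 0.63 [339.2 275.4  34.7  34.9]
window side [341.89197531 259.32098765] [  0   0  40  40 648] [ 0.5524 -0.2264  0.05  ]
window side [341.39473684 267.28947368] [ 13  15  14  10 114] [ 0.5497 -0.2501  0.05  ]
```

View pics/cropt.png

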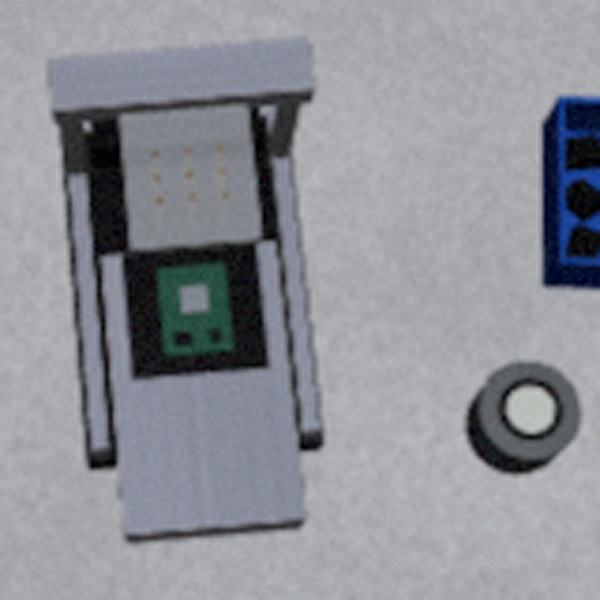

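View pics/crops.png

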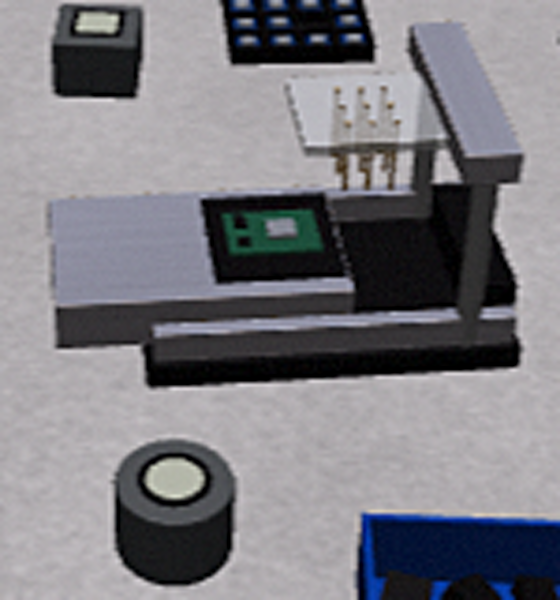

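The crops confirm the layout. In the top crop the nest's front corners are at (127,530) and (303,521); in the side crop they are at (57,306) and (50,200). The start window's centre is at top (426,188.7).

```bash
python3 - <<'E'
from h import *
t=viewer.camera("top");s=viewer.camera("side")
T=lambda x,y,z:print("top",ray(t,(285+(x)/3.75,80+y/3.75),z).round(4))
S=lambda x,y,z:print("side",ray(s,(295+x/3.733,140+y/3.75),z).round(4))
for p in((127,530),(303,521),(103,255),(265,243)):T(*p,.0545)
for p in((57,306),(50,200),(355,290)):S(*p,.0545)
print("base/rails");T(100,452,.04);T(312,434,.04);S(147,345,.018);S(155,326,.04)
E
```

```text
top [0.4839 0.0156 0.0545]
top [ 0.4831 -0.0974  0.0545]
top [0.6701 0.0214 0.0545]
top [ 0.6722 -0.0868  0.0545]
side [ 0.4872 -0.1005  0.0545]
side [0.4837 0.0148 0.0545]
side [ 0.6747 -0.095   0.0545]
base/rails
top [0.5394 0.0306 0.04  ]
top [ 0.5433 -0.1094  0.04  ]
side [ 0.5435 -0.0976  0.018 ]
side [ 0.5481 -0.1057  0.04  ]
```

Fixture yaw is about 1.8°, the nest front about (0.4845, -0.042), and the start face about (0.550, -0.251). First I turn the tool in line with the push, shut the fingers and traverse high.

```bash
python3 -m inch '[[[0,0,0,0,0,0,10.5],[0,0,0,0,0,0,10.5],[0,24,-45,0,0,0,0],[0,24,-45,0,0,0,0],[0,24,-45,0,0,0,0],[0,24,-45,0,0,0,0],[0,24,-45,0,0,0,0],[0,0,0,0,0,0,0]]]' 20; python3 -m inch '[[[0,25,-46,0,0,0,0],[0,25,-46,0,0,0,0],[0,25,-46,0,0,0,0],[0,25,-46,0,0,0,0],[0,25,-46,0,0,0,0],[0,0,0,0,0,0,0],[0,0,0,0,0,0,0]]]'
```

```text
time: 2.6
ee_pos: [0.327, -0.2761, 0.2504]
tcp_rot: [180.0, -0.1, 2.0]
wrist_force: [0.5, -0.3, 1.1]
opening: -0.0
grasp_force: 0.0
time: 3.48
ee_pos: [0.4437, -0.0453, 0.2499]
tcp_rot: [180.0, 0.0, 1.8]
wrist_force: [0.1, -0.4, 1.1]
opening: 0.0001
grasp_force: 0.0
```

```bash
python3 -m inch '[[[0,-5,-3,40,0,0,0],[0,0,0,45,0,0,0],[0,0,0,45,0,0,0],[0,0,0,40,0,0,0],[0,0,0,25,0,0,0],[0,0,0,12,0,0,0],[0,0,0,0,0,0,0]]]'; python3 - <<'E'
from h import *
c=viewer.camera("side");im=c["pixels"][:,:,::-1]
cv2.imwrite("pics/s1.png",cv2.resize(im[120:280,240:440],(800,600)[:1]+(600,) if 0 else (750,600),interpolation=2))
E
```

```text
time: 4.35
ee_pos: [0.4383, -0.0426, 0.043]
tcp_rot: [180.0, 0.0, 1.7]
wrist_force: [-0.1, -0.1, -0.7]
opening: -0.0002
grasp_force: 0.0
```

View pics/s1.png

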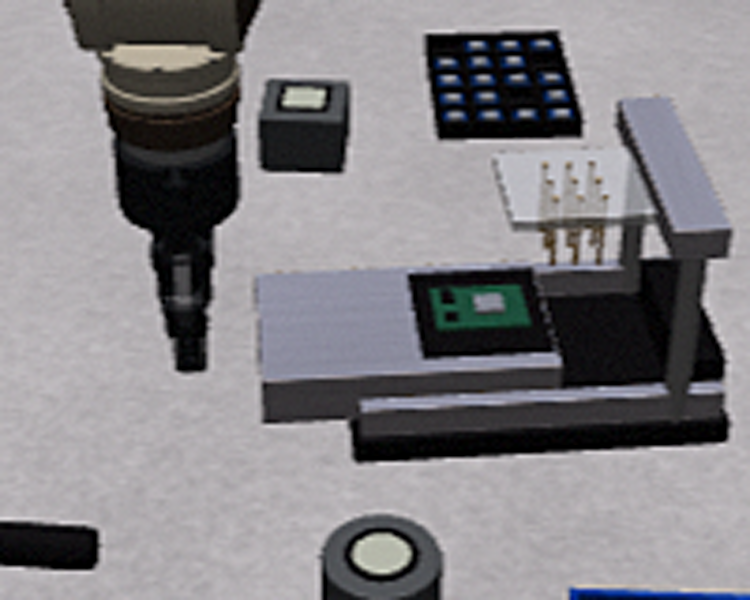

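The crop shows the shut fingertips at (190,365), a clear gap short of the nest face at x≈262 and centred on it. Now I push.

```bash
python3 -m inch '[[[0,10,0,0,0,0,0],[0,10,0,0,0,0,0],[0,8,0,0,0,0,0],[0,6,0,0,0,0,0],[0,6,0,0,0,0,0],[0,6,0,0,0,0,0],[0,6,0,0,0,0,0],[0,0,0,0,0,0,0]]]'; python3 -m inch '[[[0,6,0,0,0,0,0],[0,6,0,0,0,0,0],[0,6,0,0,0,0,0],[0,6,0,0,0,0,0],[0,4,0,0,0,0,0],[0,3,0,0,0,0,0],[0,0,0,0,0,0,0]]]'
```

```text
time: 5.4
ee_pos: [0.4912, -0.0401, 0.0429]
tcp_rot: [-180.0, -0.0, 1.8]
wrist_force: [-0.7, -0.5, 0.4]
opening: 0.0005
grasp_force: 0.0
time: 6.28
ee_pos: [0.5221, -0.0391, 0.0431]
tcp_rot: [-180.0, -0.0, 1.8]
wrist_force: [-0.8, 0.7, 0.4]
opening: -0.0001
grasp_force: 0.0
```

```bash
python3 -m inch '[[[0,2,0,0,0,0,0],[0,2,0,0,0,0,0],[0,2,0,0,0,0,0]]]'; python3 -m inch '[[[0,2,0,0,0,0,0],[0,2,0,0,0,0,0]]]' | sed -n 2,4p; python3 - <<'E'
from h import *
c=viewer.camera("side");im=c["pixels"][:,:,::-1]
cv2.imwrite("pics/s2.png",cv2.resize(im[150:250,290:440],(800,533),interpolation=2))
E
```

```text
time: 6.65
ee_pos: [0.5277, -0.0389, 0.0431]
tcp_rot: [-180.0, -0.0, 1.8]
wrist_force: [-1.9, 0.3, 1.5]
opening: -0.0001
grasp_force: 1.4
ee_pos: [0.5282, -0.039, 0.043]
tcp_rot: [180.0, 0.4, 1.8]
wrist_force: [-30.6, -0.5, 21.1]
```

View pics/s2.png

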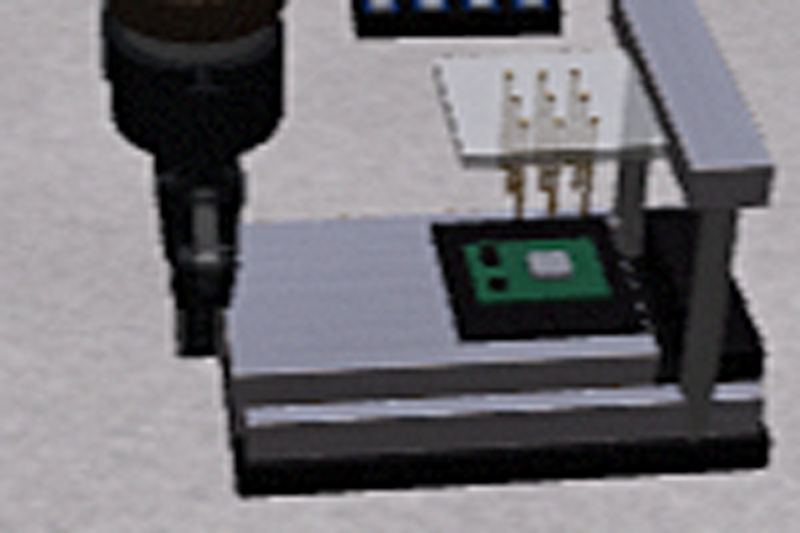

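The nest is flush with the base front, and the force jumped to 30 N at the stop. I'll back off, rise and traverse.

```bash
python3 -m inch '[[[0,-15,0,0,0,0,0],[0,-45,0,0,0,0,0],[0,0,0,-40,0,0,0],[0,0,0,-50,0,0,0],[0,0,0,-50,0,0,0],[0,0,0,-50,0,0,0],[0,0,0,0,0,0,0]]]'; python3 -m inch '[[[0,14,42,0,0,0,0],[0,14,42,0,0,0,0],[0,14,42,0,0,0,0],[0,14,42,0,0,0,0],[0,14,42,0,0,0,0],[0,0,0,0,0,0,0],[0,0,0,0,0,0,0]]]'
python3 - <<'E'
from h import *
c=viewer.camera("side")
for k in("nest_front","start_face","start_switch"):
  for m in finder.mark_of("side",k)[:1]:print(k,m["conf"],ray(c,m["position"],Z[k]).round(4))
c=viewer.camera("wrist");cv2.imwrite("pics/w.png",c["pixels"][:,:,::-1])
for m in finder.mark_of("wrist","start_face")[:2]:print(m,ray(c,m["position"],.05).round(4))
E
```

```text
time: 7.82
ee_pos: [0.4732, -0.0408, 0.2372]
tcp_rot: [180.0, -0.4, 1.8]
wrist_force: [0.3, 0.9, -0.3]
opening: -0.0003
grasp_force: 0.0
time: 8.7
ee_pos: [0.5479, -0.2482, 0.2322]
tcp_rot: [-180.0, 0.0, 1.8]
wrist_force: [-0.6, 1.1, 1.2]
opening: 0.0002
grasp_force: 0.0
nest_front 0.87 [ 0.537  -0.0375  0.0365]
start_switch 0.82 [ 0.5433 -0.2454  0.    ]
{'position': [321.5, 182.6], 'conf': 0.89} [ 0.5469 -0.2483  0.05  ]
```

View pics/w.png

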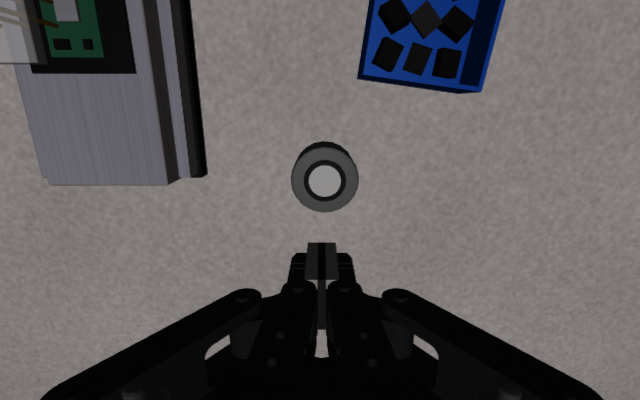

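The wrist view shows the round window at (324,181), so its centre is about (0.549, -0.250). The nest is flush with the base. I'll descend to TCP z≈0.10 and hold.

```bash
python3 -m inch '[[[0,1,2,40,0,0,0],[0,0,0,45,0,0,0],[0,0,0,30,0,0,0],[0,0,0,12,0,0,0],[0,0,0,4,0,0,0],[0,0,0,0,0,0,0],[0,0,0,0,0,0,0],[0,0,0,0,0,0,0]]]'; for i in 1 2; do python3 -m inch '[[[0,0,0,0,0,0,0],[0,0,0,0,0,0,0],[0,0,0,0,0,0,0],[0,0,0,0,0,0,0],[0,0,0,0,0,0,0],[0,0,0,0,0,0,0],[0,0,0,0,0,0,0],[0,0,0,0,0,0,0]]]';done
python3 - <<'E'
from h import *
im=viewer.camera("side")["pixels"][:,:,::-1]
cv2.imwrite("pics/s3.png",cv2.resize(im[180:310,260:440],(800,578),interpolation=2))
E
```

```text
time: 10.0
ee_pos: [0.5495, -0.2506, 0.1028]
tcp_rot: [180.0, -0.1, 1.8]
wrist_force: [-1.0, 0.4, -0.5]
opening: 0.0003
grasp_force: 0.0
time: 11.0
ee_pos: [0.5492, -0.2504, 0.102]
tcp_rot: [-180.0, -0.0, 1.8]
wrist_force: [-0.2, 0.7, 0.6]
opening: -0.0001
grasp_force: 0.0
time: 12.0
ee_pos: [0.5492, -0.2504, 0.102]
tcp_rot: [180.0, 0.0, 1.8]
wrist_force: [-0.3, -0.1, 0.6]
opening: -0.0001
grasp_force: 0.0
```

View pics/s3.png

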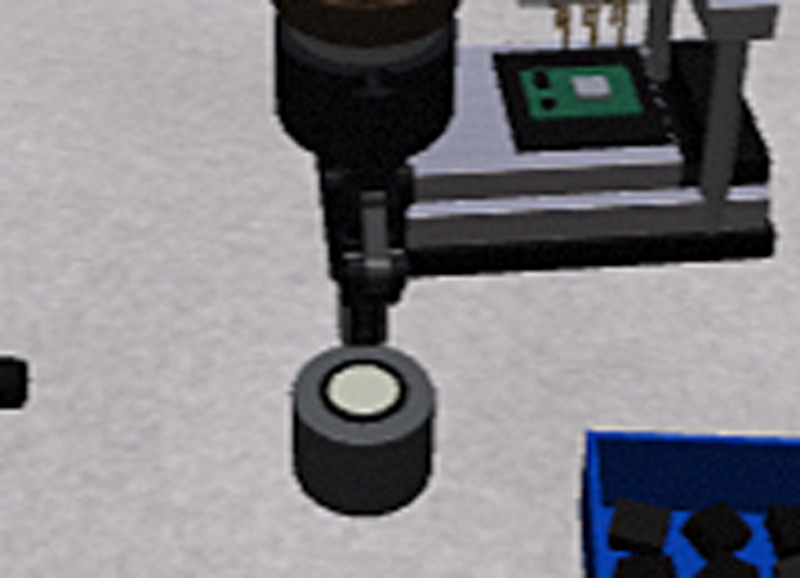

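The tips, at (365,340), sit centred over the window at (363,390) with clear air between, and the hold lasted over 2 s. Now I withdraw up and back.

```bash
python3 -m inch '[[[0,0,0,-30,0,0,0],[0,0,0,-50,0,0,0],[0,0,0,-50,0,0,0],[0,0,0,-40,0,0,0],[0,-40,30,0,0,0,0],[0,-40,30,0,0,0,0],[0,-30,20,0,0,0,0],[0,0,0,0,0,0,0]]]'; python3 -m inch '[[[0,0,0,0,0,0,0],[0,0,0,0,0,0,0],[0,0,0,0,0,0,0],[0,0,0,0,0,0,0]]]'; python3 - <<'E'
from h import *
c=viewer.camera("side")
for k in("nest_front","start_switch"):
  for m in finder.mark_of("side",k)[:1]:print(k,m["conf"],ray(c,m["position"],Z[k]).round(4))
print(bot.job_done())
E
```

```text
time: 13.05
ee_pos: [0.4401, -0.335, 0.2725]
tcp_rot: [180.0, -0.0, 1.6]
wrist_force: [0.3, 0.7, 0.4]
opening: 0.0001
grasp_force: 0.0
time: 13.55
ee_pos: [0.4421, -0.3335, 0.2718]
tcp_rot: [-180.0, 0.0, 1.8]
wrist_force: [0.7, -0.4, -0.4]
opening: 0.0001
grasp_force: 0.0
nest_front 0.89 [ 0.5416 -0.0341  0.0365]
start_switch 0.94 [ 0.5523 -0.2476  0.    ]
the job is handed in; nothing more can be done
None
```

I pushed the nest home against its stop, held the closed fingertips about 3 cm above the centre of the round start switch for over 2 s, drew the hand clear and handed the job in at about 13.6 s; the hand-in returned no verdict.

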